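# Set the dial and hold the bezel over its screw holes

### The arm

A 6-joint arm with a two-finger parallel gripper is mounted at the origin on a cart in front of the work surface, level with it; the furniture and walls round the work are solid. World frame = base frame: x ahead of the robot, y to its left, z up, the work surface at z = 0. Lengths are in mm, angles in rad, forces in N, time in s.
With the tool pointing down it reaches from about 250 to 850 mm from the base axis. Payload 12.5 kg.
Tool frame: the origin (TCP) lies at the very end of the fingers, on their centre line; the grasp point (between the pads) lies robot.tcp_to_grasp behind it (robot.tcp_to_grasp is the distance from the TCP to the grasp point, in mm); z points along the fingers, y is the line along which they close (so a half turn about z gives the same grasp; the last joint's range is limited). The gripper opens to 93 mm and grips with 3 to 60 N. Pads are 15 mm wide; open, the fingers measure 128 mm over their backs; the gripper's body (75 mm by 188 mm) begins 65 mm behind the grasp point.
Start: joints at [-1.331, 0.351, 1.652, -0, 1.139, -0.085], TCP at [175.535, -521.222, 218.633] pointing down, gripper open.
Joint ranges: [-2.75, 2.75], [-0.79, 2.1], [0.01, 2.65], [-1.57, 4.71], [0.07, 3.14], [-2.87, 2.87]. Speed limits (rad/s): [2.22, 2.22, 2.79, 3.14, 3.14, 3.14].

### API

Orientations are given as [roll, pitch, yaw] about the fixed x, y, z axes, in that order (R = Rz(yaw) Ry(pitch) Rx(roll)).
In Python, from plant import robot, eyes gives the robot as it stands. The module is installed in compiled form; this text tells all that it offers.
- The arm moves only by the tool move_arm, never from a script. Its argument "commands" is a list of rows, each a list of 7 numbers: the shift along the tool's x, y, z in cm, then the turn, a rotation vector about the tool's x, y, z in degrees, then the gripper command: -1 is fully open, 1 is shut, values between are in proportion. A call has 1 to 10 rows; each row shifts and turns the commanded pose from where the row before left it, along the tool's axes as they then stand; what a row does not reach is not made up. A row lasts 1/8 s, in which the tool goes at most 62.5 mm and 10.7 degrees, less where a joint would pass 70% of its speed; a pose out of reach is approached as far as the arm can. A call is refused whole if a number of a shift passes 6.25 or a number of a turn 10.7, either way. A call with a gripper value outside its range is refused whole. The fingers move at their own pace and stop on an object; "force" is the grip in N (left out, the last holds). Time passes only in rows, so rows that do not move let the fingers close. It gives the time, the measured TCP pose, the force, the opening and the grip force at its end, in the units of the state.
- robot.observe(): the state, without advancing time (a new reading comes with each control period).
- eyes.camera(name): name is "side" or "top" or "wrist"; returns a dict with "img" (400x640x3 uint8, red, green, blue), "mtx" (3x3 intrinsics, pixels), "extrinsics" (4x4, takes a point from world to camera coordinates); the wrist camera has in their place "hand_eye" (4x4, takes a point from camera to tool coordinates, whose origin is the TCP and whose axes are the flange's). Camera axes: x right, y up, looking along -z (the intrinsics and any distortion apply to the point x, -y, -z); pixel columns grow to the right and rows downward; lengths in mm; the calibration is good to about 2 mm. The wrist camera is an equidistant fisheye: a pixel r from the principal point sees the ray r / f radians off the axis. A picture is of the moment at which its call begins: read the wrist's pose just before it. There is no depth.
- robot.job_done(): hands the job in; it is judged then, once.
The state is a dict: "time": time; "qpos": joint angles; "joint_velocities": joint speeds; "joint_torque": joint torques, N m; "position": TCP position; "tool_rot": TCP orientation; "force": force on the tool from outside, world axes, zero at the start; "wrist_torque": the same for the moment, N m; "opening": opening from 0.0 (shut) to 1.0 (fully open); "gripper_force": force on a finger pad.
Only numpy, scipy, OpenCV 4.12 (cv2) and the standard library are available. Lean on these libraries where they do the work, as an engineer would, in place of code of your own. Each camera call takes 0.05 s, during which the arm holds its last target. There are 200 camera calls.

### The job

First turn the dial on the grey control unit until its pointer stands at the long index mark, and let go of it. Then pick up the aluminium bezel and hold it level over the unit's face, flanges up, the dial standing in its window and its four holes lined up with the four tapped holes, hovering about 8 mm above the face and touching neither face nor dial. Finish while still holding it there, quite still, so that a colleague can start the screws; do not knock the bezel against the unit, and leave the tools and the tray where they lie and the dial as set.

Things in the scene. Friction and masses are not known exactly. Their poses are not given: they have to be found in the camera images.
- unit: the control unit, a grey housing fixed to the bench, 90 (x) x 140 (y) x 45 mm (z); origin at the centre of its underside, z up. Its flat top face, 45 mm above the bench, carries the dial in the middle and four tapped holes, 5 mm wide, at x = +-15, y = +-42 mm. A short black cable gland sticks 15 mm out of the +x side
- face (a point): centre of the unit's top face, on the dial's axis, axes as the unit's. Round the dial the face has a scale of short thin black marks; the one long thick mark, running from the dial along the unit's +x, is the index
- dial (a joint): angle of the dial: 0 when the pointer stands at the index mark, growing counter-clockwise seen from above; it starts 0.5 to 1.3 on the counter-clockwise side. It turns against light friction (0.04 N m) and stays where it is left
- dial_grip (a point): point on the dial's axis, 18.5 mm above the face; x = pointer direction, turning with the dial. The dial is a black knob: round skirt, 28 mm diameter, 6 mm high; on it a bar grip 10 mm wide (y), about 27 mm long (x), its top 26.5 mm above the face. The pointer end is wedge-shaped with a white line on top and on the skirt; the other end is square and plain
- bezel: the loose bezel, a bare aluminium plate 54 (x) x 112 (y) x 5 mm, 0.1 to 0.17 kg, flat on the bench, its long edges folded up into flanges 4 mm thick, 17 mm high over the underside: grip it across these (54 mm). Origin: centre of the underside, z up. A 38 mm round window for the dial in the middle, four 10 mm holes at x = +-15, y = +-42 mm. It may be fitted either way round (half turn)
- hole0 (a point): centre of a bezel hole on the underside, at x = 15, y = 42 mm in the bezel's frame
- hole1 (a point): centre of a bezel hole on the underside, at x = 15, y = -42 mm in the bezel's frame
- hole2 (a point): centre of a bezel hole on the underside, at x = -15, y = -42 mm in the bezel's frame
- hole3 (a point): centre of a bezel hole on the underside, at x = -15, y = 42 mm in the bezel's frame
- tapped0 (a point): mouth of a tapped hole in the unit's face, at x = 15, y = 42 mm in the unit's frame
- tapped1 (a point): mouth of a tapped hole in the unit's face, at x = 15, y = -42 mm in the unit's frame
- tapped2 (a point): mouth of a tapped hole in the unit's face, at x = -15, y = -42 mm in the unit's frame
- tapped3 (a point): mouth of a tapped hole in the unit's face, at x = -15, y = 42 mm in the unit's frame
- screwdriver: bystander: screwdriver with a yellow handle, 209 mm long, lying on the bench; origin at the centre of its underside
- tray: bystander: small grey parts tray, 70 x 110 x 20 mm; origin at the centre of its underside
- cutters: bystander: side cutters with blue handles, 131 mm long, 13 mm high; origin at the centre of its underside

How it is judged:
By the outcome, as a careful person would: the job done as asked, in the order asked, and still so for the second after the job is handed in, while the arm keeps its last pose, push and grip.
It also fails if it takes over 50 s, if anything falls off the work surface, if the arm or the gripper's body presses on something with over 40 N, if the wrist force passes 120 N, or if a joint passes its speed limit or range.

## Working session

There is one attempt and no reset: what is moved stays moved. The work goes in short steps, Python scripts to look and compute and a tool call to move; the robot and the scene stay as the last step left them, time stands still between calls to the robot, and variables do not carry over. Pictures are saved under pics/ and viewed, at most 10 in all, crops included, and the job is handed in when it is done.

Besides the shell and the picture viewer there is one more tool, called after "Call:" as name([rows], argument=value, ...), one row to a line, values as JSON. move_arm: Moves the arm, as the interface text tells. Its arguments: {"type":"object","properties":{"commands":{"type":"array","items":{"type":"array","items":{"type":"number"}}},"force":{"type":"number"}},"required":["commands"]}

```bash
mkdir -p pics
cat > h.py <<'E'
import numpy as np, cv2
from plant import robot, eyes
from scipy.spatial.transform import Rotation as R
def ray(c,u,v,st=None):
    K=c["mtx"]; x=(u-K[0,2])/K[0,0]; y=(v-K[1,2])/K[1,1]
    if "hand_eye" in c:
        r=np.hypot(x,y); s=np.sin(r)/r if r>1e-9 else 1
        d=np.array([x*s,-y*s,-np.cos(r)]); T=np.array(c["hand_eye"])
        W=np.eye(4); W[:3,:3]=R.from_euler('xyz',st["tool_rot"]).as_matrix(); W[:3,3]=st["position"]
        T=W@T
    else:
        d=np.array([x,-y,-1.]); T=np.linalg.inv(c["extrinsics"])
    return T[:3,3],T[:3,:3]@d
def onz(c,u,v,z,st=None):
    o,d=ray(c,u,v,st); return o+d*(z-o[2])/d[2]
E
python3 - <<'E'
from h import *
s=robot.observe(); print(s, robot.tcp_to_grasp)
for n in ("top","side","wrist"):
    c=eyes.camera(n); cv2.imwrite(f"pics/{n}0.png",c["img"][:,:,::-1]); print(n,c["mtx"],c.get("extrinsics",c.get("hand_eye")),c.keys())
a=cv2.imread("pics/top0.png")
E
```

```text
{'time': 0.0, 'qpos': array([-1.33061167e+00,  3.51232875e-01,  1.65245080e+00, -1.34284708e-05,
        1.13909677e+00, -8.46260002e-02]), 'joint_velocities': array([ 0.00081053, -0.00097298, -0.0008389 , -0.00106093,  0.00068577,
       -0.00094152]), 'joint_torque': array([ 2.15498321e-04, -4.97320783e+01, -2.85253769e+01,  6.98467484e-02,
        2.56969768e-02, -1.24847616e-04]), 'position': array([ 175.44315579, -520.88971289,  218.09312147]), 'tool_rot': array([-3.14040808e+00, -8.82517598e-05,  3.24816233e-01]), 'force': array([-0.11984301, -0.17320729,  0.34721542]), 'wrist_torque': array([-0.02440513,  0.01071154,  0.0171933 ]), 'gripper_force': 0.0, 'opening': 0.9994843307518299} 18.8
top [[458.74741879   0.         322.32942433]
 [  0.         458.74741879 195.92631992]
 [  0.           0.           1.        ]] [[ 2.56638401e-02 -9.99621386e-01 -9.92228636e-03  8.50318646e+00]
 [ 9.97542488e-01  2.49606372e-02  6.54671779e-02 -5.71767113e+02]
 [-6.51947245e-02 -1.15780414e-02  9.97805390e-01 -1.16450088e+03]
 [ 0.00000000e+00  0.00000000e+00  0.00000000e+00  1.00000000e+
[... 225 characters left out ...]
2  5.53563411e+02]
 [-1.42873111e-02 -3.70656969e-01  9.28659940e-01 -6.42519428e+01]
 [-2.50659023e-02  9.28595632e-01  3.70245666e-01 -8.76228309e+02]
 [ 0.00000000e+00  0.00000000e+00  0.00000000e+00  1.00000000e+00]] dict_keys(['img', 'mtx', 'extrinsics'])
wrist [[309.70691629   0.         325.13430906]
 [  0.         309.70691629 197.93881223]
 [  0.           0.           1.        ]] [[ 1.41932882e-03  9.58999109e-01  2.83405528e-01  7.81396515e+01]
 [ 9.99998814e-01 -1.53049731e-03  1.70845033e-04 -5.22333155e-01]
 [ 5.97591634e-04  2.83404950e-01 -9.59000145e-01 -1.64989061e+02]
 [ 0.00000000e+00  0.00000000e+00  0.00000000e+00  1.00000000e+00]] dict_keys(['img', 'mtx', 'hand_eye'])
```

View pics/top0.png

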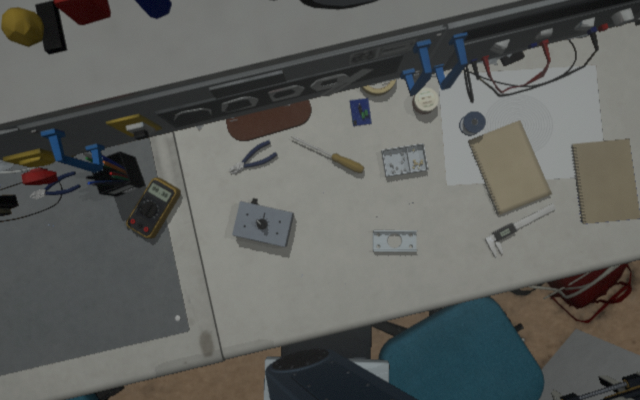

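View pics/side0.png

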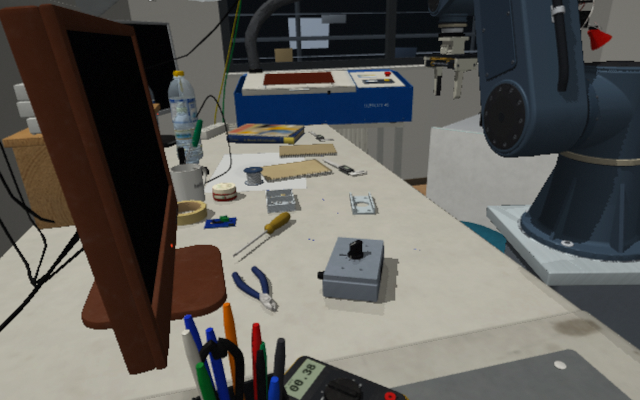

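The top view shows the unit centred at about (263,224) px with its gland at (254,201), so its +x points ahead. The bezel window is at about (395,242), and the screwdriver, tray and cutters lie further back. The side view shows the unit in front with the dial on top.

Run:
```python
from h import *
c=eyes.camera("top"); im=c["img"]
print("unit",onz(c,263,224,45),"gland",onz(c,254,201,30),"bez",onz(c,395,242,5),onz(c,395,242,0))
print("cutters",onz(c,255,156,5),"hooks",onz(c,420,90,0))
g=cv2.resize(im[180:270,220:430],None,fx=3.8,fy=3.8,interpolation=cv2.INTER_CUBIC)
cv2.imwrite("pics/topc.png",g[:,:,::-1])
# unit top: grey-blue mask; bezel: bright bluish
hsv=cv2.cvtColor(im,cv2.COLOR_RGB2HSV)
for p in [(245,215),(280,235),(378,242),(412,242),(330,250),(262,212)]: print(p,im[p[1],p[0]],hsv[p[1],p[0]])
```

```text
unit [495.1817485  170.05603275  45.        ] gland [553.26862345 197.18302596  30.        ] bez [ 457.5022957  -167.96484667    5.        ] [ 457.34857726 -168.70682885    0.        ]
cutters [672.97151026 202.76445179   5.        ] hooks [ 860.8278621  -228.80641539    0.        ]
(245, 215) [ 92  99 103] [101  27 103]
(280, 235) [ 96 102 107] [104  26 107]
(378, 242) [133 140 142] [ 97  16 142]
(412, 242) [131 138 141] [ 99  18 141]
(330, 250) [133 134 128] [ 35  11 134]
(262, 212) [ 96 102 107] [104  26 107]
```

View pics/topc.png

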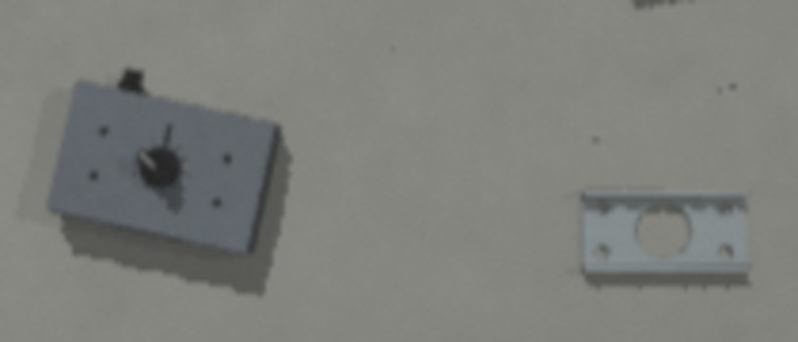

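The crop shows the unit's tapped holes near (104,131), (94,175), (227,158) and (217,203). The index mark points up at (168,130). The white pointer is at (143,155), up and to the left, so the dial reads about 1.1 rad. The bezel is nearly square to the world axes. I'm moving the wrist camera over the unit.

Call:
move_arm([
  [2.6,-2.75,0,0,0,0,-1],
  [2.6,-2.75,0,0,0,0,-1],
  [2.6,-2.75,0,0,0,0,-1],
  [2.6,-2.75,0,0,0,0,-1],
  [2.6,-2.75,0,0,0,0,-1],
  [2.6,-2.75,0,0,0,0,-1],
  [2.6,-2.75,0,0,0,0,-1],
  [2.6,-2.75,0,0,0,0,-1],
  [2.6,-2.75,0,0,0,0,-1],
  [2.6,-2.75,0,0,0,0,-1],
])

```text
time: 1.45
position: [334.5, -176.5, 218.7]
tool_rot: [3.141, -0.0, 0.325]
force: [0.0, 1.0, 1.2]
opening: 1.004
gripper_force: 0.0
```

Call:
move_arm([
  [2.6,-2.75,0.5,0,0,0,-1],
  [2.6,-2.75,0.5,0,0,0,-1],
  [2.6,-2.75,0.5,0,0,0,-1],
  [2.6,-2.75,0.5,0,0,0,-1],
  [2.6,-2.75,0.5,0,0,0,-1],
  [2.6,-2.75,0.5,0,0,0,-1],
  [2.6,-2.75,0.5,0,0,0,-1],
  [2.6,-2.75,0.5,0,0,0,-1],
  [2.6,-2.75,0.5,0,0,0,-1],
  [0,0,0,0,0,0,-1],
])

```text
time: 2.7
position: [477.2, 133.2, 173.1]
tool_rot: [-3.141, 0.001, 0.327]
force: [-0.5, -1.6, 0.7]
opening: 0.999
gripper_force: 0.0
```

Run:
```python
from h import *
s=robot.observe(); c=eyes.camera("wrist"); print(s["position"],s["tool_rot"])
np.savez("w1.npz",**{k:c[k] for k in c},pos=s["position"],rot=s["tool_rot"])
cv2.imwrite("pics/w1.png",c["img"][:,:,::-1])
```

```text
[477.24301975 133.18103488 173.06494828] [-3.14134399e+00  5.55824096e-04  3.27083818e-01]
```

View pics/w1.png

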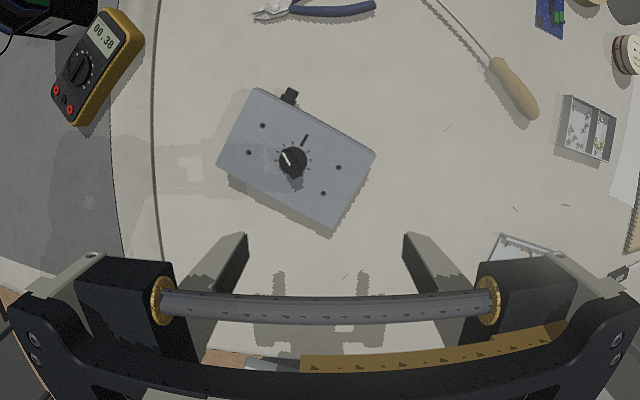

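The wrist view shows the unit with its four tapped holes near (263,126), (249,153), (338,167) and (323,193). The dial is at (293,161), its white pointer at (285,157), and the index mark at (305,140). I'll refine these with masks.

```bash
cat >> h.py <<'E'
def blobs(img,thr,box,amin,amax,dark=True):
    x0,y0,x1,y1=box; g=cv2.resize(cv2.cvtColor(img[y0:y1,x0:x1],cv2.COLOR_RGB2GRAY),None,fx=4,fy=4,interpolation=cv2.INTER_CUBIC)
    m=((g<thr) if dark else (g>thr)).astype(np.uint8)
    n,l,st,ce=cv2.connectedComponentsWithStats(m)
    return [(x0+(ce[i][0]+.5)/4-.5,y0+(ce[i][1]+.5)/4-.5,st[i][4]/16) for i in range(1,n) if amin<st[i][4]/16<amax]
def near(img,pts,thr,rad=7,dark=True):
    out=[]
    for u,v in pts:
        b=blobs(img,thr,(int(u)-rad,int(v)-rad,int(u)+rad,int(v)+rad),3,200,dark)
        out.append(max(b,key=lambda q:q[2]) if b else None)
    return out
def frame(local,world):
    L=np.array(local,float);W=np.array(world)[:,:2];lc,wc=L.mean(0),W.mean(0);a=L-lc;b=W-wc
    yaw=np.arctan2((a[:,0]*b[:,1]-a[:,1]*b[:,0]).sum(),(a*b).sum())
    Rm=np.array([[np.cos(yaw),-np.sin(yaw)],[np.sin(yaw),np.cos(yaw)]]); t=wc-Rm@lc
    return t,yaw,np.linalg.norm(a@Rm.T-b,axis=1)
def go(s,target,yaw):
    """shift along tool axes in cm, turn about tool z in deg"""
    Rm=R.from_euler('xyz',s["tool_rot"]).as_matrix(); d=Rm.T@(np.array(target)-s["position"])/10
    t=(s["tool_rot"][2]-yaw+np.pi/2)%np.pi-np.pi/2
    return d.round(2),np.degrees(t).round(1)
E
python3 - <<'E'
from h import *
z=np.load("w1.npz"); c={k:z[k] for k in("img","mtx","hand_eye")}; s=dict(position=z["pos"],tool_rot=z["rot"]); im=c["img"]
H=near(im,[(263,126),(338,167),(323,193),(249,153)],70)
print(H)
L=[(15,42),(15,-42),(-15,-42),(-15,42)]
W=[onz(c,h[0],h[1],45,s) for h in H]
t,yaw,res=frame(L,W); print("unit",t,yaw,res)
ix=near(im,[(305,139)],80,6); print(ix, onz(c,ix[0][0],ix[0][1],45,s)[:2]-t)
b=blobs(im,130,(278,148,300,172),2,60,False); print(b)
# top view too
ct=eyes.camera("top")
Ht=near(ct["img"],[(220+104/3.8,180+131/3.8),(220+227/3.8,180+158/3.8),(220+217/3.8,180+203/3.8),(220+94/3.8,180+175/3.8)],75,4)
print(Ht)
if all(Ht): print("unit top",frame(L,[onz(ct,h[0],h[1],45) for h in Ht]))
g=cv2.resize(im[95:235,215:375],None,fx=4,fy=4,interpolation=cv2.INTER_CUBIC); cv2.imwrite("pics/w1c.png",g[:,:,::-1])
E
```

```text
[(np.float64(262.17857142857144), np.float64(125.10267857142857), np.float64(14.0)), (np.float64(338.10274869109946), np.float64(166.88678010471205), np.float64(11.9375)), (np.float64(322.79464285714283), np.float64(192.66666666666666), np.float64(10.5)), (np.float64(248.33445945945945), np.float64(152.15202702702703), np.float64(13.875))]
unit [495.65905268 172.95416971] -0.18783112335771424 [0.43830819 0.37506019 0.50613913 0.41681197]
[(np.float64(303.880600814664), np.float64(139.43202647657841), np.float64(30.6875))] [21.48139625 -4.26289136]
[(np.float64(285.8483935742972), np.float64(158.38855421686748), np.float64(31.125)), (np.float64(277.75357142857143), np.float64(164.7107142857143), np.float64(2.1875))]
[(np.float64(246.5), np.float64(213.5), np.float64(64.0)), None, (np.float64(273.8169642857143), np.float64(232.61607142857142), np.float64(21.0)), None]
```

View pics/w1c.png

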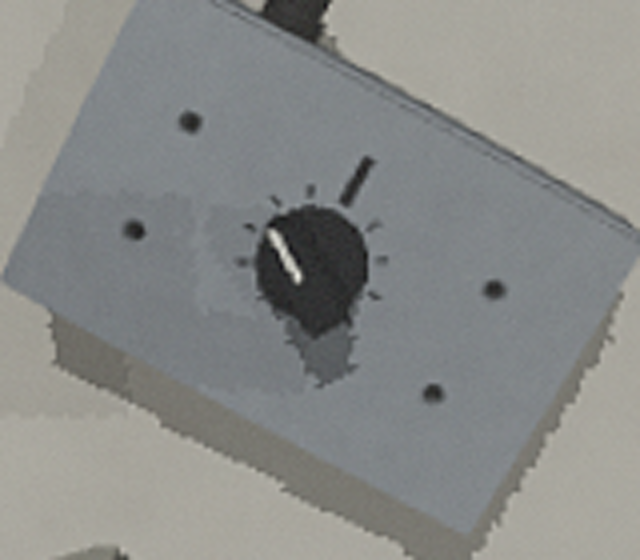

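The enlarged crop shows the white pointer line running from (271,231) to (299,281) and the index mark at about (357,181), as expected. Now I'll work out the pointer angle and the move over the dial.

Run:
```python
from h import *
z=np.load("w1.npz"); c={k:z[k] for k in("img","mtx","hand_eye")}; s=dict(position=z["pos"],tool_rot=z["rot"]); im=c["img"]
g=cv2.resize(cv2.cvtColor(im[148:172,278:300],cv2.COLOR_RGB2GRAY),None,fx=4,fy=4,interpolation=cv2.INTER_CUBIC)
m=(g>110).astype(np.uint8);n,l,st,ce=cv2.connectedComponentsWithStats(m); print(st,ce)
def f(p): return onz(c,215+p[0]/4,95+p[1]/4,71.5,s)[:2]
a,b=f((271,231)),f((299,281)); d=a-b; print(a,b,"angle",np.arctan2(d[1],d[0]),"len",np.hypot(*d)); 
yaw=np.arctan2(d[1],d[0]); print("dial",yaw+.188)
s=robot.observe(); print(go(s,(495.7,173,110),yaw),s["position"],s["qpos"])
```

```text
[[   0    0   88   96 7208]
 [   0    0   23   44  382]
 [  28    0    6    2   11]
 [  15   17   35   55  595]
 [   0   57   18   39  252]] [[47.72613762 48.53371254]
 [ 6.68062827 13.71204188]
 [30.27272727  0.45454545]
 [32.77815126 42.89747899]
 [ 4.32539683 82.07142857]]
[503.35290584 181.74069915] [494.68586484 172.55213515] angle 0.8145976651630368 len 12.631203748258182
dial 1.0025976651630368
(array([ 3.14, -3.32,  6.34]), np.float64(-28.0)) [476.61679999 131.48524918 173.40521772] [ 1.75058367e-01  3.06865554e-01  1.83901096e+00 -1.48392613e-04
  9.96471456e-01  1.42044194e+00]
```

Call:
move_arm([
  [1.05,-1.11,1.5,0,0,0,-1],
  [1.05,-1.11,1.5,0,0,0,-1],
  [1.04,-1.1,1.5,0,0,0,-1],
  [0,0,0.5,0,0,-7,-1],
  [0,0,0.5,0,0,-7,-1],
  [0,0,0.4,0,0,-7,-1],
  [0,0,0.4,0,0,-7,-1],
  [0,0,0,0,0,0,-1],
  [0,0,0,0,0,0,-1],
  [0,0,0,0,0,0,-1],
])

```text
time: 4.05
position: [496.2, 172.9, 110.9]
tool_rot: [3.141, -0.0, 0.812]
force: [0.4, -0.3, 0.7]
opening: 0.997
gripper_force: 0.0
```

Run:
```python
from h import *
s=robot.observe(); c=eyes.camera("wrist"); print(s["position"],s["tool_rot"],s["qpos"])
np.savez("w2.npz",**{k:c[k] for k in c},pos=s["position"],rot=s["tool_rot"])
im=c["img"].copy()
T=np.linalg.inv(c["hand_eye"])
Rm=R.from_euler('xyz',s["tool_rot"]).as_matrix()
def px(p):
    q=T@np.r_[Rm.T@(np.array(p)-s["position"]),1]; d=np.array([q[0],-q[1],-q[2]]); r=np.arctan2(np.hypot(d[0],d[1]),d[2]); k=r/np.hypot(d[0],d[1])
    return c["mtx"][0,0]*k*d[0]+c["mtx"][0,2],c["mtx"][1,1]*k*d[1]+c["mtx"][1,2]
cs,sn=np.cos(-.188),np.sin(-.188)
for x,y in [(15,42),(15,-42),(-15,-42),(-15,42)]: print(px((495.7+cs*x-sn*y,173+sn*x+cs*y,45)))
cv2.imwrite("pics/w2.png",cv2.resize(im[60:360,140:500],None,fx=2,fy=2)[:,:,::-1])
```

```text
[496.20379763 172.89087592 110.89740863] [ 3.14141693e+00 -2.96344019e-04  8.11676728e-01] [2.46657892e-01 4.47805621e-01 1.81116987e+00 1.32832622e-05
 8.82272789e-01 1.00576908e+00]
(np.float64(312.32204904345474), np.float64(156.04713281720393))
(np.float64(368.48678081472286), np.float64(242.1089376498783))
(np.float64(337.54911406758583), np.float64(259.8018241956302))
(np.float64(279.7395629589037), np.float64(177.12546647884474))
```

View pics/w2.png

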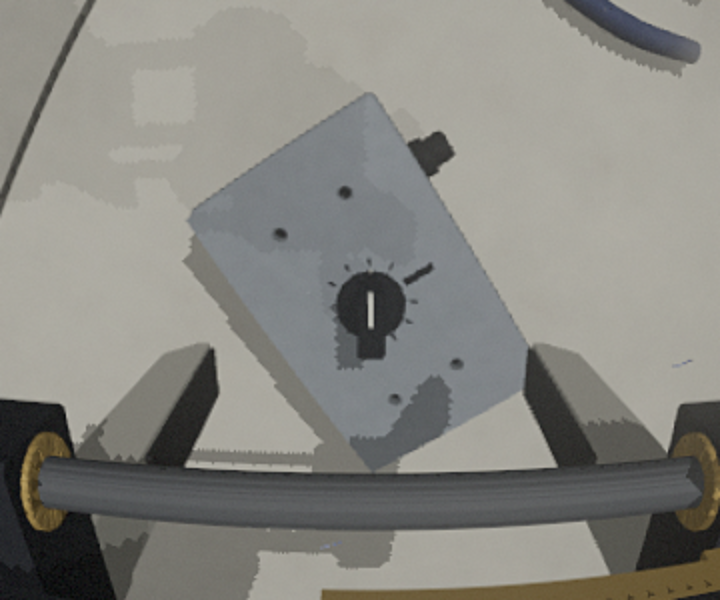

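The tool is centred over the dial and the pointer is parallel to tool x. The holes appear at (345,192), (457,363), (395,399) and (280,234) in the crop, within about 1 px of prediction. Next I'll descend and grip.

Call:
move_arm([
  [0,0,1.5,0,0,0,-1],
  [0,0,1.5,0,0,0,-1],
  [0,0,1.5,0,0,0,-1],
  [0,0,0.8,0,0,0,-1],
  [0,0,0.4,0,0,0,-1],
  [0,0,0,0,0,0,-1],
  [0,0,0,0,0,0,-0.4],
  [0,0,0,0,0,0,0.2],
  [0,0,0,0,0,0,0.6],
  [0,0,0,0,0,0,1],
], force=15)

```text
time: 5.35
position: [496.2, 173.1, 53.7]
tool_rot: [3.142, -0.0, 0.813]
force: [0.4, 0.3, -0.2]
opening: 0.619
gripper_force: 0.0
```

Call:
move_arm([
  [0,0,0,0,0,0,1],
  [0,0,0,0,0,0,1],
  [0,0,0,0,0,0,1],
  [0,0,0,0,0,0,1],
  [0,0,0,0,0,0,1],
  [0,0,0,0,0,0,1],
])

```text
time: 6.1
position: [496.2, 173.0, 53.6]
tool_rot: [3.141, -0.0, 0.814]
force: [0.9, -1.6, -1.2]
opening: 0.104
gripper_force: 15.0
```

Call:
move_arm([
  [0,0,0,0,0,6,1],
  [0,0,0,0,0,7,1],
  [0,0,0,0,0,7,1],
  [0,0,0,0,0,7,1],
  [0,0,0,0,0,7,1],
  [0,0,0,0,0,7,1],
  [0,0,0,0,0,7,1],
  [0,0,0,0,0,6.5,1],
  [0,0,0,0,0,3,1],
  [0,0,0,0,0,0,1],
])

```text
time: 7.35
position: [496.4, 172.6, 53.7]
tool_rot: [3.141, -0.0, -0.191]
force: [1.3, -4.1, -0.9]
opening: 0.106
gripper_force: 15.0
```

Call:
move_arm([
  [0,0,0,0,0,0,1],
  [0,0,0,0,0,0,1],
  [0,0,0,0,0,0,0.6],
  [0,0,0,0,0,0,0.2],
  [0,0,0,0,0,0,-0.5],
  [0,0,0,0,0,0,-1],
  [0,0,0,0,0,0,-1],
  [0,0,0,0,0,0,-1],
])

```text
time: 8.35
position: [496.1, 173.1, 53.7]
tool_rot: [-3.142, -0.0, -0.19]
force: [0.3, -0.5, -0.0]
opening: 0.686
gripper_force: 0.0
```

Call:
move_arm([
  [0,0,-1,0,0,0,-1],
  [0,0,-2,0,0,0,-1],
  [0,0,-2,0,0,0,-1],
  [0,0,-2,0,0,0,-1],
  [0,0,-2,0,0,0,-1],
  [0,0,-1,0,0,0,-1],
  [0,0,0,0,0,0,-1],
  [0,0,0,0,0,0,-1],
])

```text
time: 9.35
position: [495.8, 173.0, 153.0]
tool_rot: [3.141, 0.001, -0.19]
force: [-0.1, 0.7, -0.5]
opening: 1.001
gripper_force: 0.0
```

Run:
```python
from h import *
s=robot.observe(); c=eyes.camera("wrist"); print(s["position"],s["tool_rot"],s["qpos"])
np.savez("w3.npz",**{k:c[k] for k in c},pos=s["position"],rot=s["tool_rot"])
cv2.imwrite("pics/w3.png",cv2.resize(c["img"][130:280,240:410],None,fx=4,fy=4,interpolation=cv2.INTER_CUBIC)[:,:,::-1])
```

```text
[495.79715745 172.99501717 153.04206892] [ 3.14120275e+00  8.74858975e-04 -1.90110687e-01] [2.47037149e-01 3.86783656e-01 1.77991488e+00 2.06939961e-05
 9.75851775e-01 2.00793239e+00]
```

View pics/w3.png

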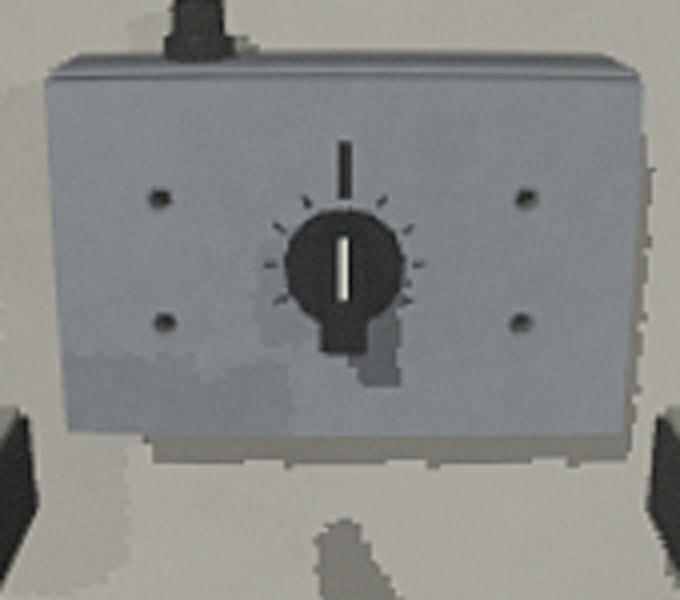

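The pointer line at (344,268) now lines up with the index mark at (345,170), so the dial is set. Next is the bezel.

Call:
move_arm([
  [0.3,3.8,0,0,0,0,-1],
  [0.3,3.8,0,0,0,0,-1],
  [0.3,3.8,0,0,0,0,-1],
  [0.3,3.8,0,0,0,0,-1],
  [0.3,3.8,0,0,0,0,-1],
  [0.3,3.8,0,0,0,0,-1],
  [0.3,3.8,0,0,0,0,-1],
  [0.3,3.8,0,0,0,0,-1],
  [0.3,3.8,0,0,0,0,-1],
  [0,0,0,0,0,-8,-1],
])

```text
time: 10.65
position: [457.5, -169.8, 153.0]
tool_rot: [-3.141, 0.001, -0.051]
force: [-0.8, 0.4, -0.5]
opening: 0.998
gripper_force: 0.0
```

Call:
move_arm([
  [0,0,0,0,0,-10,-1],
  [0,0,0,0,0,-10,-1],
  [0,0,0,0,0,-10,-1],
  [0,0,0,0,0,-10,-1],
  [0,0,0,0,0,-10,-1],
  [0,0,0,0,0,-10,-1],
  [0,0,0,0,0,-10,-1],
  [0,0,0,0,0,-10,-1],
  [0,0,0,0,0,-10,-1],
  [0,0,0,0,0,-3,-1],
])

```text
time: 11.9
position: [457.7, -167.7, 153.0]
tool_rot: [-3.14, -0.001, 1.576]
force: [1.0, -0.0, 0.4]
opening: 0.999
gripper_force: 0.0
```

Call:
move_arm([
  [0,0,0,0,0,0,-1],
  [0,0,0,0,0,0,-1],
])

```text
time: 12.15
position: [457.9, -167.8, 153.3]
tool_rot: [-3.141, -0.0, 1.571]
force: [0.2, 0.3, 0.9]
opening: 1.002
gripper_force: 0.0
```

Run:
```python
from h import *
z=np.load("w3.npz"); c={k:z[k] for k in("img","mtx","hand_eye")}; s=dict(position=z["pos"],tool_rot=z["rot"])
H=near(c["img"],[(240+u/4,130+v/4) for u,v in [(160,198),(526,198),(521,322),(165,322)]],75,6)
print("unit",H,frame([(15,42),(15,-42),(-15,-42),(-15,42)],[onz(c,h[0],h[1],45,s) for h in H]))
s=robot.observe(); c=eyes.camera("wrist"); print(s["position"],s["tool_rot"],s["qpos"])
np.savez("w4.npz",**{k:c[k] for k in c},pos=s["position"],rot=s["tool_rot"])
cv2.imwrite("pics/w4.png",cv2.resize(c["img"][60:360,140:500],None,fx=2,fy=2,interpolation=cv2.INTER_CUBIC)[:,:,::-1])
```

```text
unit [(np.float64(279.6100427350427), np.float64(179.116452991453), np.float64(14.625)), (np.float64(370.8075842696629), np.float64(178.91011235955057), np.float64(11.125)), (np.float64(369.5171568627451), np.float64(209.92238562091504), np.float64(9.5625)), (np.float64(280.81036585365854), np.float64(210.01280487804877), np.float64(12.8125))] (array([496.02509527, 172.94366967]), np.float64(-0.1874300694137177), array([0.54764936, 0.4519239 , 0.49427749, 0.42875829]))
[ 457.91513881 -167.78875381  153.34198409] [-3.14110311e+00 -2.58224699e-04  1.57139651e+00] [-4.46731358e-01  3.23609896e-01  1.87413638e+00  2.59933528e-05
  9.44399449e-01 -4.47346849e-01]
```

View pics/w4.png

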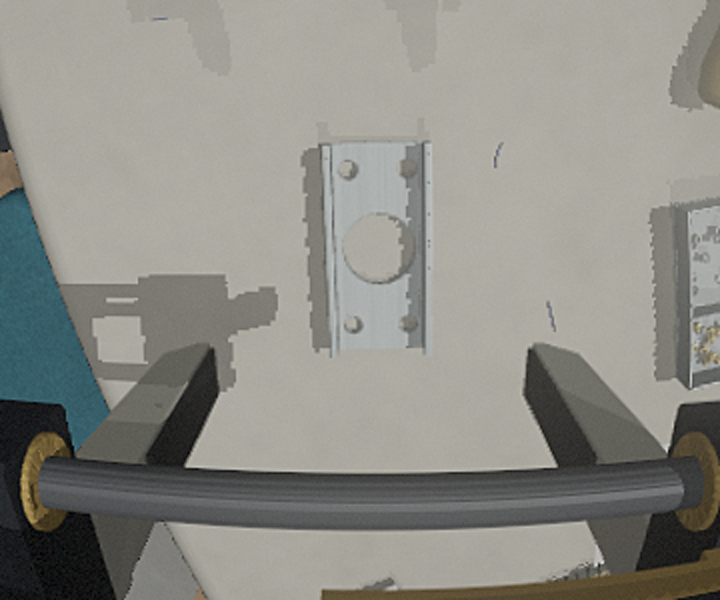

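In this view the bezel's holes are at (347,169), (408,168), (352,324) and (408,324). The window centre is at (379,248), and the flange corners are near (320,143), (431,141), (426,353) and (333,356).

Run:
```python
from h import *
z=np.load("w4.npz"); c={k:z[k] for k in("img","mtx","hand_eye")}; s=dict(position=z["pos"],tool_rot=z["rot"])
P=lambda l,zz:[onz(c,140+u/2-.25,60+v/2-.25,zz,s) for u,v in l]
t,y,r=frame([(15,42),(15,-42),(-15,-42),(-15,42)],P([(408,168),(408,324),(352,324),(347,169)],5)); print("holes",t,y,r)
print("window",P([(379,248)],5))
t2,y2,r2=frame([(27,56),(27,-56),(-27,-56),(-27,56)],P([(431,141),(426,353),(333,356),(320,143)],17)); print("flange",t2,y2,r2)
for a,b in[(t,y),(t2,y2)]: print(go(robot.observe(),(*a,60),b+np.pi/2))
```

```text
holes [ 461.11201017 -165.82651959] 0.01978994607621097 [0.4206192  0.27910761 0.35654635 0.51633913]
window [array([ 461.1902574 , -165.49867517,    5.        ])]
flange [ 460.38440707 -165.00414853] 0.02401938066744577 [0.48538367 2.48565965 2.25998994 0.3705646 ]
(array([0.19, 0.32, 9.34]), np.float64(-1.1))
(array([0.28, 0.25, 9.34]), np.float64(-1.3))
```

Call:
move_arm([
  [0.19,0.31,1,0,0,-1.2,-1],
  [0,0,2.5,0,0,0,-1],
  [0,0,2.5,0,0,0,-1],
  [0,0,2.5,0,0,0,-1],
  [0,0,2.5,0,0,0,-1],
  [0,0,2,0,0,0,-1],
  [0,0,1,0,0,0,-1],
  [0,0,0.6,0,0,0,-1],
  [0,0,0.4,0,0,0,-1],
  [0,0,0,0,0,0,-1],
])

```text
time: 13.45
position: [461.3, -166.0, 3.8]
tool_rot: [3.141, 0.0, 1.594]
force: [1.1, -0.1, -0.7]
opening: 1.002
gripper_force: 0.0
```

Call:
move_arm([
  [0,0,0,0,0,0,-0.5],
  [0,0,0,0,0,0,0],
  [0,0,0,0,0,0,1],
  [0,0,0,0,0,0,1],
  [0,0,0,0,0,0,1],
  [0,0,0,0,0,0,1],
  [0,0,0,0,0,0,1],
], force=25)

```text
time: 14.32
position: [461.2, -166.0, 3.7]
tool_rot: [3.141, 0.0, 1.594]
force: [-0.2, -0.6, 1.7]
opening: 0.578
gripper_force: 25.0
```

Call:
move_arm([
  [0,0,-0.4,0,0,0,1],
  [0,0,-0.8,0,0,0,1],
  [0,0,-1.5,0,0,0,1],
  [0,0,-2,0,0,0,1],
  [0,0,-2,0,0,0,1],
  [0,0,-2,0,0,0,1],
  [0,0,-2,0,0,0,1],
  [0,0,-1.3,0,0,0,1],
  [0,0,0,0,0,0,1],
  [0,0,0,0,0,0,1],
])

```text
time: 15.58
position: [460.8, -165.8, 123.2]
tool_rot: [-3.141, -0.0, 1.594]
force: [-0.0, -0.2, -2.0]
opening: 0.578
gripper_force: 25.0
```

Run:
```python
from h import *
s=robot.observe(); c=eyes.camera("wrist"); print(s)
np.savez("w5.npz",**{k:c[k] for k in c},pos=s["position"],rot=s["tool_rot"])
cv2.imwrite("pics/w5.png",cv2.resize(c["img"][150:310,225:425],None,fx=4,fy=4,interpolation=cv2.INTER_CUBIC)[:590,:,::-1])
print(go(s,(496,172.9,145),-.1875+np.pi/2))
```

```text
{'time': 15.575, 'qpos': array([-4.40470042e-01,  3.73151995e-01,  1.89301867e+00,  2.72530529e-05,
        8.76254169e-01, -4.63355532e-01]), 'joint_velocities': array([-2.54412032e-03,  9.29568364e-03,  3.03531168e-04, -9.74347127e-05,
       -8.35005803e-04, -1.00024344e-04]), 'joint_torque': array([ 1.47119304e-02, -4.73524225e+01, -2.40928888e+01,  4.86688118e-02,
        5.73025143e-02,  1.65652818e-04]), 'position': array([ 460.78719926, -165.78116713,  123.17190182]), 'tool_rot': array([-3.14085757e+00, -3.90662799e-04,  1.59366422e+00]), 'force': array([-0.03591178, -0.24020994, -1.98870456]), 'wrist_torque': array([-0.05717338, -0.06780786,  0.00547693]), 'gripper_force': 24.99977604020387, 'opening': 0.5782567524110334}
(array([33.78,  4.29, -2.17]), np.float64(12.1))
```

View pics/w5.png

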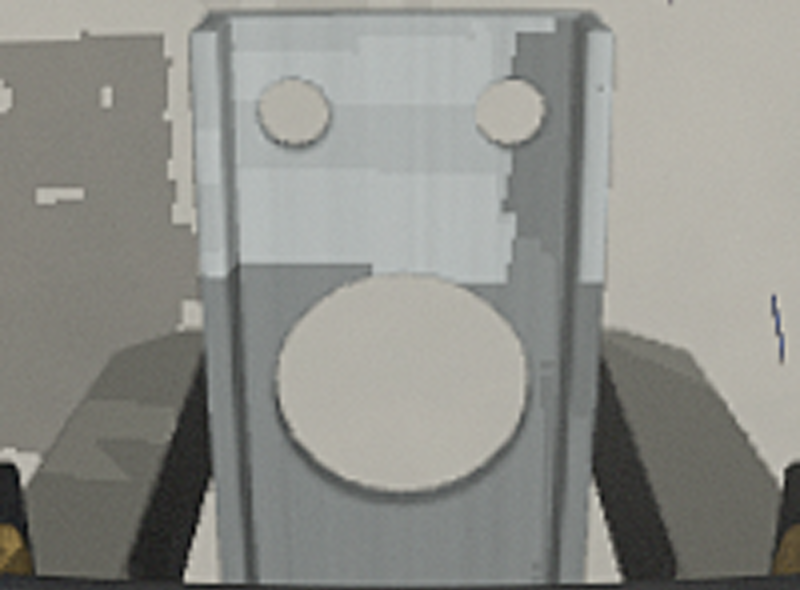

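The bezel is held square in the fingers. The window spans x 276–528 and y 272–503 with its wall, and the holes are at (294,111) and (510,111). Now I'll compute its pose in the tool frame.

Run:
```python
from h import *
z=np.load("w5.npz"); c={k:z[k] for k in("img","mtx","hand_eye")}
s0=dict(position=np.zeros(3),tool_rot=np.zeros(3))
f=lambda u,v:onz(c,225+(u+.5)/4-.5,150+(v+.5)/4-.5,-1.5,s0)[:2]
h1,h2=f(294,112),f(510,112); d=h2-h1
w=[f(276,382),f(528,382),f(402,272),f(402,503)]
print(h1,h2,"sep",np.hypot(*d),"rot",np.arctan2(-d[0],d[1]))
print(w,"win y",(w[0]+w[1])/2,"x",(w[2]+w[3])/2, w[2][0]-w[3][0],w[1][1]-w[0][1])
```

```text
[ 42.38046237 -15.44179292] [42.42992679 13.82264581] sep 29.264480528868887 rot -0.0016902551652742443
[array([  2.22493319, -19.11475161]), array([ 2.29808731, 17.60705533]), array([19.40871348, -0.7754748 ]), array([-18.11444973,  -0.72259549])] win y [ 2.26151025 -0.75384814] x [ 0.64713188 -0.74903514] 37.523163210517865 36.72180693567404
```

Call:
move_arm([
  [1.7,0.22,0,0,0,0,1],
  [3,0.38,0,0,0,0,1],
  [3.8,0.48,0,0,0,0,1],
  [4,0.51,0,0,0,0,1],
  [4.2,0.53,0,0,0,0,1],
  [4.2,0.53,0,0,0,0,1],
  [4,0.51,0,0,0,0,1],
  [3.8,0.48,0,0,0,0,1],
  [3,0.38,0,0,0,0,1],
  [2,0.27,0,0,0,0,1],
])

```text
time: 16.88
position: [495.7, 173.9, 123.2]
tool_rot: [-3.141, 0.0, 1.595]
force: [-0.0, -0.4, -1.7]
opening: 0.574
gripper_force: 25.0
```

Call:
move_arm([
  [0,0,0,0,0,3,1],
  [0,0,0,0,0,5,1],
  [0,0,0,0,0,4.1,1],
  [0,0,0,0,0,0,1],
  [0,0,0,0,0,0,1],
  [0,0,0,0,0,0,1],
])

```text
time: 17.62
position: [496.3, 172.0, 123.6]
tool_rot: [-3.141, 0.0, 1.383]
force: [0.3, 0.2, -1.6]
opening: 0.578
gripper_force: 25.0
```

Run:
```python
from h import *
P=[]
s=robot.observe(); print(s["position"],s["tool_rot"],go(s,(495.9,172.2,85),-.1875+np.pi/2))
```

```text
[496.25865585 171.96156139 123.58375497] [-3.14149609e+00  5.94906116e-05  1.38329009e+00] (array([ 0.02, -0.04,  3.86]), np.float64(-0.0))
```

Call:
move_arm([
  [0,-0.02,0.6,0,0,0,1],
  [0,0,1,0,0,0,1],
  [0,0,1,0,0,0,1],
  [0,0,0.9,0,0,0,1],
  [0,0,0.8,0,0,0,1],
  [0,0,0.8,0,0,0,1],
  [0,0,0.7,0,0,0,1],
  [0,0,0.5,0,0,0,1],
  [0,0,0.3,0,0,0,1],
  [0,0,0,0,0,0,1],
])

```text
time: 18.88
position: [496.1, 172.0, 57.6]
tool_rot: [-3.142, 0.0, 1.383]
force: [0.7, -0.1, -1.0]
opening: 0.581
gripper_force: 25.0
```

Call:
move_arm([
  [0,0,0,0,0,0,1],
  [0,0,0,0,0,0,1],
  [0,0,0,0,0,0,1],
])

```text
time: 19.25
position: [496.2, 172.0, 57.8]
tool_rot: [3.141, -0.0, 1.382]
force: [-0.7, -0.1, -1.6]
opening: 0.58
gripper_force: 25.0
```

Run:
```python
from h import *
s=robot.observe(); c=eyes.camera("wrist"); print(s["position"],s["tool_rot"],s["force"],s["opening"])
np.savez("w6.npz",**{k:c[k] for k in c},pos=s["position"],rot=s["tool_rot"])
a=cv2.resize(c["img"][150:300,225:425],None,fx=4,fy=4,interpolation=cv2.INTER_CUBIC)[:600]
cv2.imwrite("pics/w6.png",a[:,:,::-1])
```

```text
[496.17405451 172.02297789  57.75256313] [ 3.14140272e+00 -1.25050855e-04  1.38245141e+00] [-0.66828478 -0.13613074 -1.64856538] 0.5795677655478177
```

View pics/w6.png

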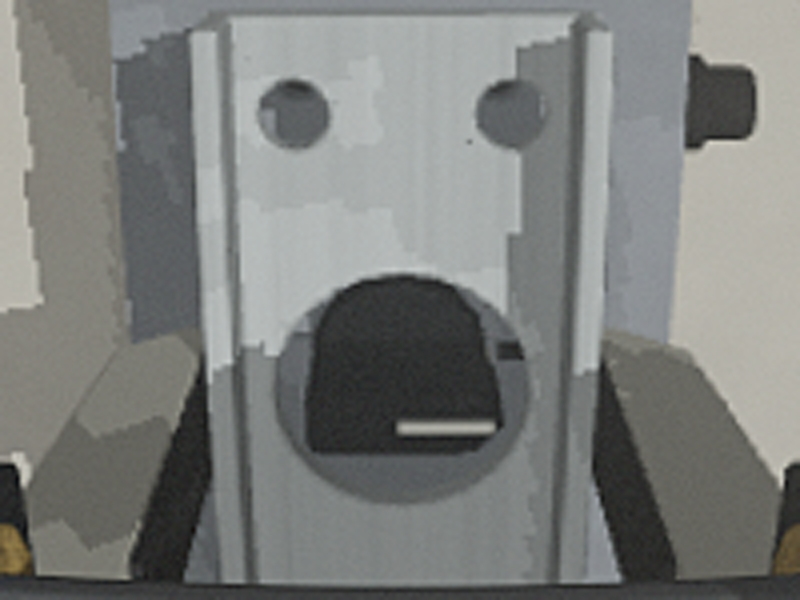

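The dial stands in the window without touching, and the index mark is visible at (510,350). The two front holes show dark shade only, so I'll check them numerically for the tapped holes.

Run:
```python
from h import *
z=np.load("w6.npz"); c={k:z[k] for k in("img","mtx","hand_eye")}; im=c["img"]; s=dict(position=z["pos"],tool_rot=z["rot"])
g=cv2.cvtColor(im,cv2.COLOR_RGB2GRAY); np.set_printoptions(linewidth=200)
for u in(298,352): print(u-10,168); print(g[168:189,u-10:u+11])
T=np.linalg.inv(c["hand_eye"]); Rm=R.from_euler('xyz',s["tool_rot"]).as_matrix()
def px(q):
    q=T@np.r_[q,1]; d=np.array([q[0],-q[1],-q[2]]); h=np.hypot(d[0],d[1]); k=np.arctan2(h,d[2])/h
    return (c["mtx"][0,0]*k*d[0]+c["mtx"][0,2]).round(1),(c["mtx"][1,1]*k*d[1]+c["mtx"][1,2]).round(1)
for y in(-15,15): print("tapped expected",px([42,y,12.7]),"bezel rim",px([42,y,-1.3]))
```

```text
288 168
[[178 175 177 175 172 173 174 173 171 172 170 170 175 175 174 174 174 172 170 171 169]
 [174 175 186 186 188 185 178 158 155 147 140 150 173 183 180 176 174 172 171 167 169]
 [187 185 187 188 181 163 126 114  95  79  79  86  98 120 139 167 180 176 172 175 176]
 [186 188 182 176 164 133  89  84  67  53  52  52  53  67  93 133 161 178 179 178 180]
 [186 187 179 157 127 101  83  76  74  71  66  61  55  55  71  95 133 164 187 180 178]
 [186 182 169 123  94  87  90  85  75  70  73  77  77  72  80  86 105 136 185 180 180]
 [186 175 115  93  95  99  94  88  85  79  79  77  79  82  81  88  97 113 158 180 180]
 [180 159  95  90  93  97  93  94  94  92  89  91  91  92  93  95  93  95 110 166 163]
 [181 161  92  90  91  90  94  94  94  95  95  97  96  98 100  97  93  98  99 158 172]
 [176 146 112 117 120 113  89  95  98  92  92  96  96  93  92  94  97  96  93 143 174]
 [176 138 133 138 143 129  89  93  95  95  93  95  97  97  94  98  96  96  91 136 171]
 [179 148 129 135 141 127  92  93  94  95  97  96  93  96  95  97  92  97  90 128 168]
 [177 152 125 133 139 124  91  96  97  94  98  9
[... 2079 characters left out ...]
 93  97  98  98  99  98  95  98  97 100 100 116 121 124]
 [168 174 178 165 139 111  98  98  94  97  95  96  97  98  98  98 105 110 122 122 125]
 [120 172 176 181 171 134 119  95  93  96  94  99  97  96 102 104 117 127 123 124 129]
 [170 174 172 174 177 172 149 136 122 107  91  88  94 101 107 116 123 123 122 124 125]
 [175 175 172 175 174 175 171 169 152 142 143 142 114 113 119 120 124 123 126 125 122]
 [175 172 170 173 173 174 175 173 167 164 166 165 152 133 123 125 122 120 120 125 125]]
tapped expected (np.float64(301.1), np.float64(172.6)) bezel rim (np.float64(299.1), np.float64(177.9))
tapped expected (np.float64(352.2), np.float64(172.7)) bezel rim (np.float64(354.4), np.float64(178.0))
```

Run:
```python
from h import *
z=np.load("w6.npz"); c={k:z[k] for k in("img","mtx","hand_eye")}; im=c["img"]
s0=dict(position=np.zeros(3),tool_rot=np.zeros(3))
f=lambda u,v,zz:onz(c,225+(u+.5)/4-.5,150+(v+.5)/4-.5,zz,s0)[:2].round(2)
o=lambda u,v,zz:onz(c,u,v,zz,s0)[:2].round(2)
print("white line",f(397,428,-13.8),f(496,428,-13.8),"bar low edge",f(306,453,-13.8),f(490,453,-13.8))
print("index",f(498,351,12.7),f(524,351,12.7))
print("window",f(276,385,-1.3),f(528,385,-1.3),f(402,272,-1.3),f(402,503,-1.3))
print("rims",o(298,178,-1.3),o(352.3,178,-1.3))
print("tapped near-edge",o(299.7,174.2,12.7),o(349.5,174.2,12.7))
```

```text
white line [ 0.96 -1.48] [ 0.92 12.06] bar low edge [ -3.05 -14.04] [-2.98 11.35]
index [ 0.85 14.2 ] [ 0.82 18.29]
window [  1.45 -19.22] [ 1.52 17.59] [19.14 -0.84] [-18.44  -0.79]
rims [ 41.94 -15.6 ] [41.99 13.88]
tapped near-edge [ 41.07 -15.82] [41.11 13.42]
```

Call:
move_arm([
  [0.05,-0.02,0.05,0,0,0,1],
  [0.04,-0.01,0.04,0,0,0,1],
  [0,0,0,0,0,0,1],
  [0,0,0,0,0,0,1],
  [0,0,0,0,0,0,1],
  [0,0,0,0,0,0,1],
])

```text
time: 20.05
position: [496.0, 172.9, 56.7]
tool_rot: [3.142, -0.0, 1.382]
force: [-0.6, -0.3, -1.4]
opening: 0.577
gripper_force: 25.0
```

Run:
```python
from h import *
s=robot.observe(); c=eyes.camera("wrist"); print(s["position"],s["tool_rot"],s["force"],s["opening"],abs(s["joint_velocities"]).max())
g=cv2.cvtColor(c["img"],cv2.COLOR_RGB2GRAY); np.set_printoptions(linewidth=200)
for u in(298,352): print(g[168:180,u-10:u+11])
# side view: gap between bezel underside and face
cs=eyes.camera("side"); cv2.imwrite("pics/s7.png",cs["img"][:,:,::-1])
E=np.array(cs["extrinsics"]);K=cs["mtx"]
def px(p):
    q=E@np.r_[p,1]; return (K[0,0]*q[0]/-q[2]+K[0,2]).round(1),(K[1,1]*-q[1]/-q[2]+K[1,2]).round(1)
cy,sy=np.cos(-.1875),np.sin(-.1875); U=lambda x,y,z:(496.1+cy*x-sy*y,172.8+sy*x+cy*y,z)
print("exp bezel +y end under/over",px(U(0,56,53)),px(U(0,56,58)),"face edge",px(U(0,70,45)))
u=int(px(U(0,56,53))[0]); gs=cv2.cvtColor(cs["img"],cv2.COLOR_RGB2GRAY); v=int(px(U(0,56,53))[1]); print(u,v); print(gs[v-14:v+16,u-2:u+3].T)
```

```text
[496.00197112 172.90287343  56.74484395] [ 3.14158199e+00 -1.27803615e-05  1.38242386e+00] [-0.59683865 -0.30842177 -1.42666733] 0.5774026894619517 0.00238819683541174
[[178 176 175 174 174 174 174 172 171 170 173 173 177 177 174 172 175 173 172 169 171]
 [175 176 175 171 181 184 176 158 159 149 141 149 174 182 181 178 174 173 173 169 169]
 [185 184 185 187 182 164 134 112  98  82  78  85  99 120 139 167 181 177 169 170 167]
 [186 188 182 179 158 135  96  88  66  50  48  52  58  72  92 126 158 178 181 179 175]
 [187 187 177 154 125 101  84  82  76  58  53  51  54  48  51  76 123 166 187 179 180]
 [185 185 165 126  94  88  91  84  75  64  61  57  52  53  53  60  93 141 185 181 178]
 [185 177 110  94  87  89  90  86  75  74  72  69  61  58  64  76  88 111 158 180 180]
 [178 155  86 124 133 123  92  87  79  77  71  78  82  81  81  87  89  95 110 167 163]
 [180 160 123 136 140 125  89  94  88  81  80  83  82  85  86  90  98  94 103 155 172]
 [178 150 133 136 137 126  92  92  85  94  88  90  92  94  94  95  94  97  95 146 175]
 [173 137 129 135 140 122  94  92  97  96  94  92  96  98  96 
[... 1236 characters left out ...]
(350.0), np.float64(265.0)) face edge (np.float64(348.7), np.float64(276.6))
350 267
[[114 191 180 180 181 182 181 180 180 181 181 180 166 124 121  98  66  67  90 126 125 124 123 115  88  82  82  82  99 127]
 [ 95 174 181 181 181 181 180 180 180 180 180 181 166 125 121  97  65  66  88 124 124 124 123 114  87  83  83  84  99 126]
 [ 55 133 182 182 181 181 180 180 181 180 181 181 168 131 120  97  66  66  89 125 123 123 123 116  89  75  83  82  98 127]
 [ 31 113 182 181 181 182 181 181 182 181 181 183 169 136 123 105  65  66  89 124 125 123 125 117  96  78  84  83  93 120]
 [ 21 113 189 182 183 182 182 182 182 182 183 182 169 135 125 109  66  65  88 125 125 125 124 119 101  83  82  83  90 117]]
```

```bash
python3 -c "
from plant import robot
print(robot.job_done())"
```

```text
the job is handed in; nothing more can be done
None
```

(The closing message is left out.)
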